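# Index the carving stand and lock it with its taper pin

## Task

Turn the carving stand's round plate by pushing at its edge until the narrow slot stands over the hole in the index ear on the base. Then take the square-headed taper pin from the sloping rack, stand it upright through the slot into the ear's tapered hole without letting it drop in, and press it fully home so that it locks the plate. Leave the pin standing there; do not touch the duck on the plate, and leave the other things on the bench where they are.

Things in the scene. Friction and masses are not known exactly. Their poses are not given: they have to be found in the camera images.
- plate_axis (a point): Centre of the carving stand's round aluminium plate: on its vertical turning axis, level with its top face, 68 mm above the bench. The plate is 192 mm across, 20 mm thick (underside 48 mm above the bench). It turns without limit either way, needs about 5 N at the edge, and stays where it is left. The point is fixed to the base: its own -x points, level, to the index ear.
- plate: The round plate itself (origin: middle of its underside; turns with it, own -x points to the slot). Its edge has six openings, 60 degrees apart, 22 mm deep, open above and below: five wide finger hollows, good to push in (44 mm wide at the bottom, 54 mm at the rim), and one narrow slot.
- slot (a point): Middle of the narrow slot in the plate's edge, 86 mm from the plate's axis, level with the plate's top face; it turns with the plate. The slot is 21 mm wide with parallel sides, 22 mm deep, cut right through. The five hollows are centred 60, 120, 180, 240 and 300 degrees round from it.
- socket (a point): Centre of the mouth of the vertical tapered hole in the index ear, 86 mm from the plate's axis, 40 mm above the bench. The hole is 15.4 mm wide here and 9 mm at its bottom 32 mm lower, the pin's taper. The ear is a dark iron block, 50 mm wide, fixed to the base, its top 8 mm under the plate; it reaches 116 mm from the plate's axis and has a white line on its outer end.
- carving: The wooden duck on its board, screwed on the middle of the plate and turning with it (origin: under the board, on the plate's top face, on its axis). It stays within 55 mm of the axis and reaches 69 mm above the plate's top. Not to be touched.
- pin_head (a point): Centre of the square head of the steel taper pin: 26 x 26 mm, 36 mm long along the pin's own z (which points out of the head); own x and y are square to the flats. Under the head the round taper runs from 21 mm wide (20 mm below this point) to 9 mm at the foot. Length 98 mm, about 0.26 kg. Home in the ear, this point is 48 mm above the hole's mouth (88 mm above the bench).
- pin_foot (a point): Centre of the pin's small end, 80 mm from the centre of its head along the pin's own -z. The taper fits both the hole and the slot: a slot out of line holds the pin up, some 10 mm for each mm, until a press on the pin draws the plate into line (from up to about 5 mm out). That takes up to about 20 N from above, more than the pin's weight; let go, it stays wedged.
- rack_hole (a point): Mouth of the rack's hole where the pin starts, on the rack's sloping top face, 78 mm above the bench. The hole leans 30 degrees from upright: the pin's head leans to the rack's own +x, away from the robot. The pin stands loosely 46 mm deep in a matching taper and is drawn out along its own axis. At the start two flats of its head face along the rack's own y.
- rack: The sloping wooden tool rack, 228 mm wide along its own y (origin: on the bench below the hole's mouth). Two short palm gouges with mushroom handles, standing 54 mm out from the sloping face, are fixed in it 84 mm to either side of the pin.
- knife: Bystander: carving knife with a dark wooden handle, lying on the bench.
- brush: Bystander: bench brush with a wooden back.
- sanding_block: Bystander: cork sanding block.
- glue: Bystander: white glue bottle.
- wax: Bystander: flat metal tin.
- mallet: Bystander: round carver's mallet, standing head down.
- blank: Bystander: small rough wooden duck body.
Not all that is in view belongs to the job. Leave any blue or red look-alike of the part that bears plate_axis alone.

How it is judged (in metres and radians):
On the way, in this order (a step that is already met when the one before it is completed fails the run):
1. the plate's narrow slot stands over the hole in the index ear (within 6 mm) (horizontal distance between slot and socket below 0.006 m), for 0.2 s.
2. the pin stands home in the ear's hole, through the slot (horizontal distance between pin_foot and socket below 0.004 m and z of pin_head in the frame of socket below 0.052 m and horizontal distance between slot and socket below 0.003 m), for 0.2 s.
At the end, for the whole second after the job is handed in: The slot is over the ear's hole within 3 mm; the pin stands upright (within 4 degrees) in the hole, its foot within 4 mm of the hole's axis, pressed home so that its head's centre is less than 52 mm above the hole's mouth (48 mm nominal), at rest (all of step 2 and angle between pin_head's own z axis and vertical below 0.07 rad and linear speed of pin below 0.02 m/s); the robot touches nothing.
It fails at once if the duck on the plate is touched by the robot (contact force between carving and the fingers above 1 N or contact force between carving and the arm above 1 N).
It fails at once if a bystander is moved by more than 30 mm (distance of any of knife, brush, sanding_block, glue, wax, mallet, blank from where it was at the start of the episode above 0.03 m).
It fails at once if the pin is let fall into the hole (moving faster than 0.4 m/s over the hole, out of the fingers) (horizontal distance between pin_head and socket below 0.02 m and z of pin_head in the frame of socket below 0.14 m and linear speed of pin above 0.4 m/s and contact force between pin and the fingers below 0.5 N).
It also fails if it takes over 72 s, if anything falls off the work surface, if the arm or the gripper's body presses on something with over 40 N, if the wrist force passes 120 N, or if a joint passes its speed limit or range.

## Robot

A 6-joint arm with a two-finger parallel gripper is mounted at the origin on the work surface. World frame = base frame: x ahead of the robot, y to its left, z up, the work surface at z = 0. Lengths are in mm, angles in rad, forces in N, time in s.
With the tool pointing down it reaches from about 350 to 775 mm from the base axis. Payload 7.3 kg.
Tool frame: the origin (TCP) lies at the very end of the fingers, on their centre line; the grasp point (between the pads) lies 19 mm behind it; z points along the fingers, y is the line along which they close (so a half turn about z gives the same grasp; the last joint's range is limited). The gripper opens to 92 mm and grips with 3 to 60 N. Pads are 19 mm wide; open, the fingers measure 130 mm over their backs; the gripper's body (75 mm by 190 mm) begins 47 mm behind the grasp point.
Start: joints at [1.119, 0.342, 1.524, -0, 1.275, -0.146], TCP at [158.04, 500.668, 226.741] pointing down, gripper open.
Joint ranges: [-2.53, 2.53], [-0.77, 2.02], [0.04, 2.7], [-1, 4.14], [0.28, 2.66], [-3.11, 3.11]. Speed limits (rad/s): [2.57, 2.57, 3.14, 3.14, 3.14, 3.14].

## Interface

Orientations are given as [roll, pitch, yaw] about the fixed x, y, z axes, in that order (R = Rz(yaw) Ry(pitch) Rx(roll)).
In Python, from plant import bot gives the robot as it stands.
- The arm moves only by the tool jog_arm, never from a script. Its argument "targets" is a list of rows, each an object with "xyz": the shift along the tool's x, y, z as a fraction of full scale, a list of three; "spin": the turn about the tool's z as a fraction of full scale. In form: [{"xyz": [x, y, z], "spin": spin}, ...]. A call has exactly 10 rows; each row shifts and turns the commanded pose from where the row before left it, along the tool's axes as they then stand; what a row does not reach is not made up. Full scale, the value 1, is 80 mm for a shift and 0.1 rad for a turn. A row lasts 1/8 s, in which the tool goes at most 62.5 mm and 10.7 degrees, less where a joint would pass 70% of its speed; a pose out of reach is approached as far as the arm can. A call with a number of a shift or a turn outside -1 to 1 is refused whole. A call with a gripper value outside its range is refused whole. "gripper" is the opening in per cent of the stroke, from 0 (shut) to 100 (fully open), set as the call begins (left out, the last holds). The fingers move at their own pace and stop on an object; the grip force is fixed at half the most. Time passes only in rows, so rows that do not move let the fingers close, or fill a call up. It gives the time, the measured TCP pose, the force, the opening and the grip force at its end, in the units of the state.
- bot.get_obs(): the state, without advancing time (a new reading comes with each control period).
- bot.capture(name): name is "scene" or "top" or "wrist"; returns the picture (384x512x3 uint8, blue, green, red); there is no depth.
- bot.get_calibration(name): a dict with "vfov" (degrees; the focal length in pixels is half the picture's height over the tangent of half this angle, whatever the lens; pixels are square), "cx", "cy" (the principal point, pixels), "k1" (the pictures are not rectified: a ray, as slopes to the right and down, at radius r is drawn at 1 + k1 r^2 times it, then the intrinsics apply), "eye" and "rotation" of the camera in the world. Camera axes: x right, y down, z forward; pixel columns grow to the right and rows downward; lengths in mm; the calibration is good to about 2 mm. A picture is of the moment at which its call begins: read the wrist's pose just before it. get_calibration takes no time and is no camera call; for the wrist camera it gives the pose at the moment of the call.
- bot.close_job(): hands the job in; it is judged then, once.
The state is a dict: "time": time; "joint_positions": joint angles; "dq": joint speeds; "tau": joint torques, N m; "tool_pos": TCP position; "tcp_rot": TCP orientation; "contact_force": force on the tool from outside, world axes, zero at the start; "moment": the same for the moment, N m; "grip_width": finger opening in mm; "finger_force": force on a finger pad.
Only numpy, scipy, OpenCV 4.12 (cv2) and the standard library are available. Lean on these libraries where they do the work, as an engineer would, in place of code of your own. Each camera call takes 0.05 s, during which the arm holds its last target. There are 200 camera calls.

## Working session

There is one attempt and no reset: what is moved stays moved. The work goes in short steps, Python scripts to look and compute and a tool call to move; the robot and the scene stay as the last step left them, time stands still between calls to the robot, and variables do not carry over. Pictures are saved under pics/ and viewed, at most 10 in all, crops included, and the job is handed in when it is done.

Besides the shell and the picture viewer there is one more tool, called after ">>>" as a command line: name --argument value ..., lists and objects as JSON in quotes. jog_arm: Moves the arm, as the interface text tells. Shift numbers are shares of 80 mm and turn numbers shares of 0.1 rad, none past 1 either way. Its arguments: {"type":"object","properties":{"targets":{"type":"array","items":{"type":"object","properties":{"xyz":{"type":"array","items":{"type":"number"}},"spin":{"type":"number"}}}},"gripper":{"type":"number"}},"required":["targets"]}

```bash
mkdir -p pics; cat > h.py <<'E'
import numpy as np, cv2
from plant import bot
def cal(n):
    c=bot.get_calibration(n); f=192/np.tan(np.radians(c['vfov'])/2); return c,f
def ray(n,u,v,c=None):
    c=c or bot.get_calibration(n); f=192/np.tan(np.radians(c['vfov'])/2)
    d=np.array([(u-c['cx'])/f,(v-c['cy'])/f]); s=d.copy()
    for _ in range(20): s=d/(1+c['k1']*(s@s))
    R=np.array(c['rotation']); return np.array(c['eye']),R@np.array([s[0],s[1],1])
def onz(n,u,v,z,c=None):
    e,d=ray(n,u,v,c); return e+d*(z-e[2])/d[2]
def proj(n,P,c=None):
    c=c or bot.get_calibration(n); f=192/np.tan(np.radians(c['vfov'])/2)
    p=np.array(c['rotation']).T@(np.array(P)-np.array(c['eye'])); s=p[:2]/p[2]; s=s*(1+c['k1']*(s@s)); return s*f+[c['cx'],c['cy']]
E
python3 - <<'E'
from h import *
for n in ('scene','top'):
    im=bot.capture(n); cv2.imwrite(f'pics/{n}0.png',im); 
a=cv2.imread('pics/top0.png'); cv2.imwrite('pics/top0b.png',cv2.resize(a,(800,600),interpolation=cv2.INTER_CUBIC))
a=cv2.imread('pics/scene0.png'); cv2.imwrite('pics/scene0b.png',cv2.resize(a,(800,600),interpolation=cv2.INTER_CUBIC))
for n in('scene','top','wrist'): print(n,bot.get_calibration(n))
print(bot.get_obs())
E
```

```text
scene {'vfov': 49.87659096847989, 'cx': 253.49980815741554, 'cy': 194.0091081023009, 'k1': 0.049982500261910257, 'eye': array([1122.71876238,  659.6454611 ,  884.27576499]), 'rotation': array([-2.31210819,  0.01047353,  2.42702586])}
top {'vfov': 43.3342431792376, 'cx': 257.99987621140485, 'cy': 191.6826474417876, 'k1': -0.1738002317840146, 'eye': array([ 246.395966  ,   10.61842595, 1467.87956255]), 'rotation': array([-2.9286424 , -0.00335605, -1.62981461])}
wrist {'vfov': 59.26000638847818, 'cx': 249.15275564678916, 'cy': 189.4908450903997, 'k1': 0.007382752899992624, 'eye': array([ 90.27453938, 521.49518431, 383.15646755]), 'rotation': array([2.87467136e+00, 1.22824498e-03, 1.26625246e+00])}
{'time': 0.1, 'joint_positions': array([ 1.11898979e+00,  3.42620842e-01,  1.52492197e+00,  1.14967236e-06,
        1.27540996e+00, -1.46005182e-01]), 'dq': array([-1.08395689e-03, -1.94192786e-03, -3.20551829e-03, -9.99210485e-04,
       -3.63732729e-05,  1.33300709e-03]), 'tau': array([ 1.24821512e-03, -4.32009244e+01, -2.44694209e+01,  7.17629911e-02,
        5.26306266e-02, -5.10241057e-05]), 'tool_pos': array([157.87429886, 500.31554137, 226.13101428]), 'tcp_rot': array([-3.14024717e+00, -1.98966821e-04,  2.83579083e+00]), 'contact_force': array([-0.16706796, -1.02247403,  0.82904903]), 'moment': array([-0.02608943,  0.03076425, -0.02787004]), 'finger_force': 0.0, 'grip_width': 91.5617030285667}
```

View pics/top0b.png

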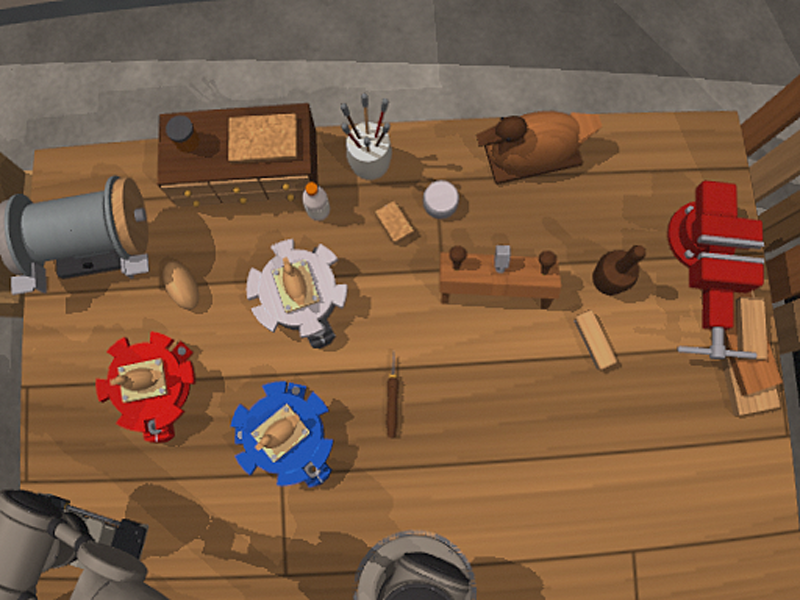

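View pics/scene0b.png

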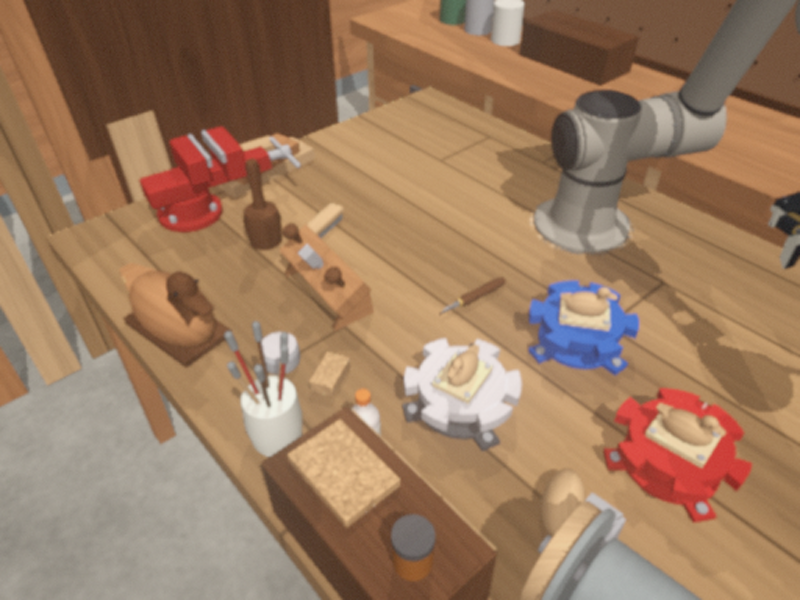

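```bash
python3 - <<'E'
s=open('h.py').read().replace("R=np.array(c['rotation']); return","R=rot(c); return").replace("np.array(c['rotation']).T","rot(c).T")
s=s.replace("def cal","from scipy.spatial.transform import Rotation as Ro\ndef rot(c): return Ro.from_euler('xyz',c['rotation']).as_matrix()\ndef cal")
open('h.py','w').write(s)
from h import *
t=cv2.imread('pics/top0.png')[145:230,150:230]; s=cv2.imread('pics/scene0.png')[205:290,250:340]; r=cv2.imread('pics/top0.png')[145:205,275:365]
f=lambda a,k:cv2.resize(a,None,fx=k,fy=k,interpolation=cv2.INTER_CUBIC)
A=np.zeros((600,800,3),np.uint8); 
def put(a,x,y): A[y:y+a.shape[0],x:x+a.shape[1]]=a
put(f(t,4.5),0,0); put(f(s,4.5),380,0)   # 360x382, 405x382
put(f(r,3.5),0,385)
cv2.imwrite('pics/c1.png',A)
for u,v,z in [(296,287,68),(502,252,110),(321,338,40)]: print(onz('top',u*.64,v*.64,z))
print(proj('top',[0,0,0]),proj('scene',[0,0,0]))
E
```

```text
[584.58920286 190.83241384  68.        ]
[ 619.31463866 -201.50052933  110.        ]
[488.1067494  149.29417744  40.        ]
[264.86695782 378.60784463] [370.72303486 143.18812079]
```

View pics/c1.png

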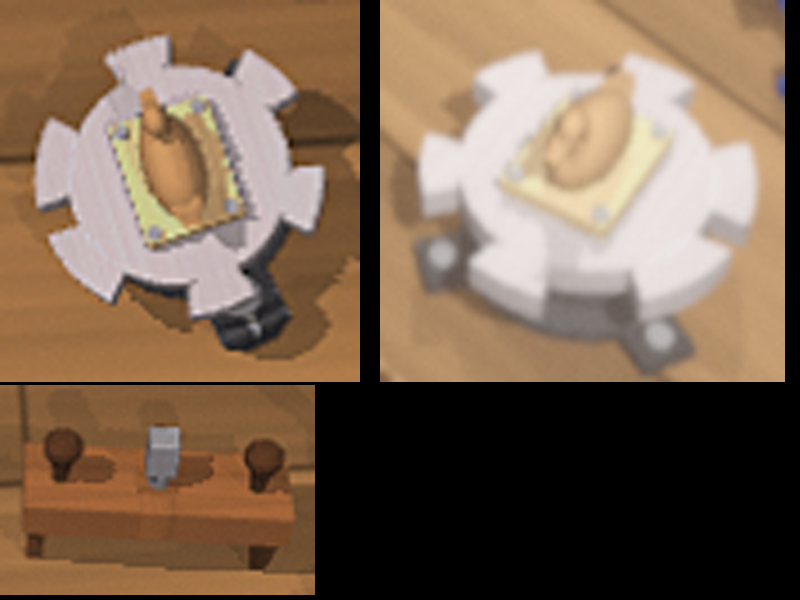

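Stands: aluminium at top0b (296,287), red look-alike (145,380), blue look-alike (283,432). The grey one is meant. In the crop its narrow slot is at the left (50,215), with the iron ear and its white line at lower right (255,325). The pin's square head is at top0b (502,257), between the two gouges. Next I'll go over the plate for a wrist-camera look.

```bash
cat >> h.py <<'E'
def st():
    o=bot.get_obs(); r=Ro.from_euler('xyz',o['tcp_rot']).as_matrix(); return o,r,np.arctan2(r[1,0],r[0,0])
def plan(d,turn,n):   # world shift mm, yaw change rad, rows
    o,r,y=st(); d=np.array(d,float)/n
    for i in range(n):
        a=y+turn/n*i; R=np.array([[np.cos(a),np.sin(a),0],[np.sin(a),-np.cos(a),0],[0,0,-1]])
        print(i,np.round(R.T@d/80,3),round(-turn/n/.1,3))
def rep():
    o,r,y=st(); print('t',round(o['time'],2),'tcp',np.round(o['tool_pos'],1),'yaw',round(y,4),'rpy',np.round(o['tcp_rot'],3),'F',np.round(o['contact_force'],1),'w',round(o['grip_width'],1),'q',np.round(o['joint_positions'],2))
E
python3 - <<'E'
from h import *
plan([427,-310,84],-2.52,30)
E
```

```text
0 [-0.209 -0.07  -0.035] 0.84
1 [-0.214 -0.052 -0.035] 0.84
2 [-0.217 -0.034 -0.035] 0.84
3 [-0.219 -0.015 -0.035] 0.84
4 [-0.22   0.003 -0.035] 0.84
5 [-0.219  0.021 -0.035] 0.84
6 [-0.216  0.04  -0.035] 0.84
7 [-0.212  0.058 -0.035] 0.84
8 [-0.207  0.075 -0.035] 0.84
9 [-0.199  0.092 -0.035] 0.84
10 [-0.191  0.109 -0.035] 0.84
11 [-0.181  0.124 -0.035] 0.84
12 [-0.17   0.139 -0.035] 0.84
13 [-0.158  0.153 -0.035] 0.84
14 [-0.144  0.166 -0.035] 0.84
15 [-0.13   0.177 -0.035] 0.84
16 [-0.115  0.188 -0.035] 0.84
17 [-0.099  0.197 -0.035] 0.84
18 [-0.082  0.204 -0.035] 0.84
19 [-0.064  0.21  -0.035] 0.84
20 [-0.046  0.215 -0.035] 0.84
21 [-0.028  0.218 -0.035] 0.84
22 [-0.01   0.22  -0.035] 0.84
23 [ 0.009  0.22  -0.035] 0.84
24 [ 0.027  0.218 -0.035] 0.84
25 [ 0.045  0.215 -0.035] 0.84
26 [ 0.063  0.211 -0.035] 0.84
27 [ 0.081  0.205 -0.035] 0.84
28 [ 0.097  0.197 -0.035] 0.84
29 [ 0.114  0.188 -0.035] 0.84
```

>>> jog_arm --targets '[{"xyz": [-0.21,-0.07,-0.035],"spin": 0.84},{"xyz": [-0.21,-0.05,-0.035],"spin": 0.84},{"xyz": [-0.22,-0.03,-0.035],"spin": 0.84},{"xyz": [-0.22,-0.015,-0.035],"spin": 0.84},{"xyz": [-0.22,0,-0.035],"spin": 0.84},{"xyz": [-0.22,0.02,-0.035],"spin": 0.84},{"xyz": [-0.22,0.04,-0.035],"spin": 0.84},{"xyz": [-0.21,0.06,-0.035],"spin": 0.84},{"xyz": [-0.21,0.075,-0.035],"spin": 0.84},{"xyz": [-0.2,0.09,-0.035],"spin": 0.84}]' --gripper 70

```text
time: 1.35
tool_pos: [301.0, 396.4, 254.4]
tcp_rot: [-3.141, 0.0, 1.993]
contact_force: [0.2, -0.1, 1.0]
grip_width: 64.4
finger_force: 0.0
```

>>> jog_arm --targets '[{"xyz": [-0.19,0.11,-0.035],"spin": 0.84},{"xyz": [-0.18,0.12,-0.035],"spin": 0.84},{"xyz": [-0.17,0.14,-0.035],"spin": 0.84},{"xyz": [-0.16,0.15,-0.035],"spin": 0.84},{"xyz": [-0.14,0.17,-0.035],"spin": 0.84},{"xyz": [-0.13,0.18,-0.035],"spin": 0.84},{"xyz": [-0.115,0.19,-0.035],"spin": 0.84},{"xyz": [-0.1,0.2,-0.035],"spin": 0.84},{"xyz": [-0.08,0.2,-0.035],"spin": 0.84},{"xyz": [-0.065,0.21,-0.035],"spin": 0.84}]'

```text
time: 2.6
tool_pos: [443.5, 293.5, 282.4]
tcp_rot: [-3.141, 0.001, 1.153]
contact_force: [0.1, -0.2, 0.7]
grip_width: 64.3
finger_force: 0.0
```

>>> jog_arm --targets '[{"xyz": [-0.045,0.215,-0.035],"spin": 0.84},{"xyz": [-0.03,0.22,-0.035],"spin": 0.84},{"xyz": [-0.01,0.22,-0.035],"spin": 0.84},{"xyz": [0.01,0.22,-0.035],"spin": 0.84},{"xyz": [0.03,0.22,-0.035],"spin": 0.84},{"xyz": [0.045,0.215,-0.035],"spin": 0.84},{"xyz": [0.065,0.21,-0.035],"spin": 0.84},{"xyz": [0.08,0.2,-0.035],"spin": 0.84},{"xyz": [0.1,0.2,-0.035],"spin": 0.84},{"xyz": [0.115,0.19,-0.035],"spin": 0.84}]'

```text
time: 3.85
tool_pos: [586.7, 190.5, 310.2]
tcp_rot: [-3.141, 0.001, 0.313]
contact_force: [0.2, -0.1, -0.2]
grip_width: 64.2
finger_force: 0.0
```

```bash
python3 - <<'E'
from h import *
import json
rep()
c=bot.get_calibration('wrist'); im=bot.capture('wrist'); cv2.imwrite('pics/w1.png',im)
json.dump({k:(v.tolist() if hasattr(v,'tolist') else v) for k,v in c.items()},open('w1.json','w'))
cv2.imwrite('pics/w1b.png',cv2.resize(im,(800,600),interpolation=cv2.INTER_CUBIC))
print(c['eye'],c['rotation'])
E
```

```text
t 3.85 tcp [586.7 190.5 310.2] yaw 0.3131 rpy [-3.141e+00  1.000e-03  3.130e-01] F [ 0.2 -0.1 -0.2] w 64.2 q [0.19 0.48 1.09 0.   1.58 1.45]
[653.52812278 211.94226421 467.16837624] [ 2.87594708e+00 -4.81786163e-04 -1.25651646e+00]
```

View pics/w1b.png

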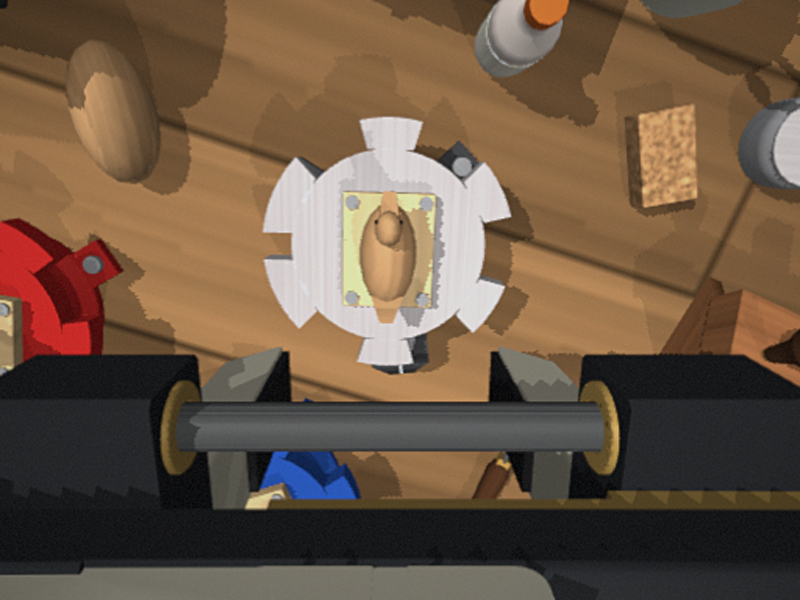

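```bash
cat > fit.py <<'E'
from h import *
import json
from scipy.optimize import minimize
def outline(cx,cy,th,z=68):
    # slot at angle th; hollows at th+60k
    P=[]
    for k in range(6):
        a=th+np.radians(60*k); hw_o,hw_i=(10.5,10.5) if k==0 else (27,22)
        for r,t in ((96,-hw_o),(74,-hw_i),(74,hw_i),(96,hw_o)):
            rr=np.sqrt(r*r-t*t) if r==96 else r
            P.append([cx+rr*np.cos(a)-t*np.sin(a),cy+rr*np.sin(a)+t*np.cos(a),z])
        a0=np.arcsin(hw_o/96); nx=27 if k<5 else 10.5
        for f in np.linspace(a+a0,a+np.pi/3-np.arcsin(nx/96),8)[1:-1]: P.append([cx+96*np.cos(f),cy+96*np.sin(f),z])
    return np.array(P)
def fit(name,c,im,p0,exclude=None):
    hsv=cv2.cvtColor(im,cv2.COLOR_BGR2HSV)
    m=((hsv[...,2]>140)&(hsv[...,1]<45)).astype(np.uint8)
    def mask(p):
        pts=np.array([proj(name,q,c) for q in outline(*p)])
        M=np.zeros(m.shape,np.uint8); cv2.fillPoly(M,[np.round(pts*16).astype(np.int32)],1,shift=4)
        b=np.array([proj(name,[p[0]+58*np.cos(f),p[1]+58*np.sin(f),68],c) for f in np.linspace(0,6.28,40)])
        B=np.ones(m.shape,np.uint8); cv2.fillPoly(B,[np.round(b*16).astype(np.int32)],0,shift=4)
        W=np.zeros(m.shape,np.uint8); b=np.array([proj(name,[p0[0]+125*np.cos(f),p0[1]+125*np.sin(f),68],c) for f in np.linspace(0,6.28,40)])
        cv2.fillPoly(W,[b.astype(np.int32)],1)
        return M*B,m*B*W
    def cost(p): a,b=mask(p); return -(a&b).sum()/max(1,(a|b).sum())
    best=None
    for d in np.radians(np.arange(-25,26,5)):
        s=np.array([p0[0],p0[1],p0[2]+d])
        r=minimize(cost,s,method='Nelder-Mead',options=dict(initial_simplex=s+np.array([[0,0,0],[8,0,0],[0,8,0],[0,0,.08]]),xatol=.02,fatol=1e-5))
        if best is None or r.fun<best.fun: best=r
    return best.x,best.fun
E
python3 - <<'E'
from fit import *
c=json.load(open('w1.json')); im=cv2.imread('pics/w1.png')
print('slot',onz('w',272*.64,245*.64,68,c))
x,f=fit('w',c,im,[585,191,np.radians(108)]); print('wrist',x,np.degrees(x[2]),f)
ct=bot.get_calibration('top'); x2,f2=fit('top',ct,cv2.imread('pics/top0.png'),[585,191,np.radians(108)]); print('top',x2,np.degrees(x2[2]),f2)
e=onz('top',206,217.2,40); d=e-[x[0],x[1],40]; print('ear',e,np.linalg.norm(d),np.degrees(np.arctan2(d[1],d[0]))%360)
for n,cc,u,v,z in (('w',c,400,369,40),('w',c,462,165,20),('scene',None,250+60/4.5,205+255/4.5,20),('scene',None,250+280/4.5,205+340/4.5,20)):
    k=.64 if n=='w' else 1
    e=onz(n,u*k,v*k,z,cc); d=e-[x[0],x[1],z]; print(n,e,np.linalg.norm(d),np.degrees(np.arctan2(d[1],d[0]))%360)
# enlarged ear crops
a=cv2.resize(cv2.imread('pics/top0.png')[195:230,185:220],None,fx=11,fy=11,interpolation=cv2.INTER_CUBIC)
b=cv2.resize(im[205:245,235:285],None,fx=8,fy=8,interpolation=cv2.INTER_CUBIC)
p=cv2.resize(cv2.imread('pics/top0.png')[145:205,275:365],None,fx=4,fy=3.4,interpolation=cv2.INTER_CUBIC)
A=np.zeros((600,800,3),np.uint8);A[:385,:385]=a;A[:320,390:790]=b
s=cv2.resize(cv2.imread('pics/scene0.png')[135:210,175:245],None,fx=3.5,fy=3.5,interpolation=cv2.INTER_CUBIC); A[330:330+s.shape[0],390:390+s.shape[1]]=s
cv2.imwrite('pics/c2.png',A)
E
```

```text
slot [561.06933027 275.88976371  68.        ]
wrist [6.10163237e+02 3.90374079e+02 1.76253638e-03] 0.10098589594634964 0.0
top [810.15226337 269.97942387  -2.75908968] -158.08419408318505 0.0
ear [485.34344673 147.71466875  40.        ] 272.8801377491366 242.77949632354407
w [483.27493632 146.57474045  40.        ] 274.8431525086297 242.50473407597727
w [662.63531827 151.79719683  20.        ] 244.279037291604 282.40402065937303
scene [663.96853405 156.41417871  20.        ] 240.0671676298202 282.9514898212861
scene [611.52330963 281.62604797  20.        ] 108.75653582257455 270.71654024719385fit.py:26: RuntimeWarning: overflow encountered in scalar negative
  def cost(p): a,b=mask(p); return -(a&b).sum()/max(1,(a|b).sum())
```

View pics/c2.png

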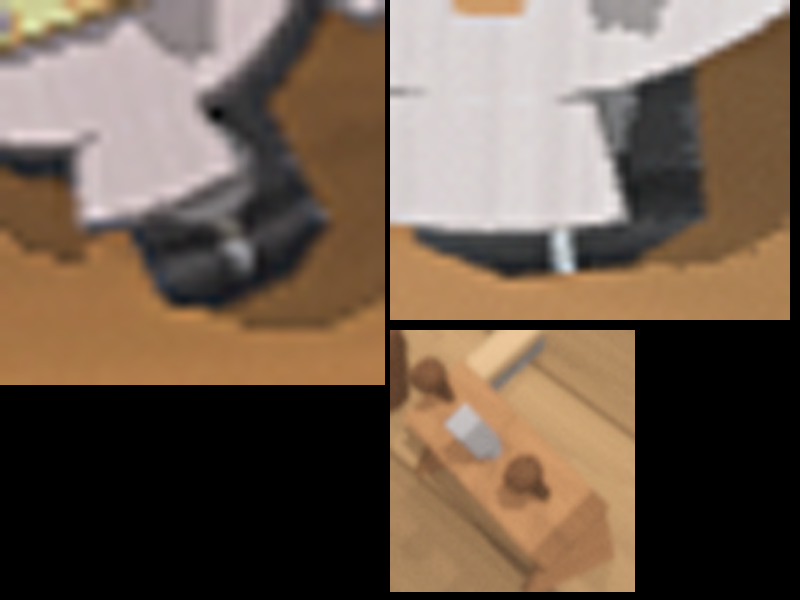

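The crop shows the white line on the ear's end, at wrist px (255.6,234) to (257,238.7). I'll fix the overflow in the fit.

```bash
sed -i 's/return -(a&b).sum()/return -float((a\&b).sum())/' fit.py; python3 - <<'E'
from fit import *
c=json.load(open('w1.json')); im=cv2.imread('pics/w1.png')
x,f=fit('w',c,im,[585,191,np.radians(105)]); print('wrist',x,np.degrees(x[2]),f)
ct=bot.get_calibration('top'); x2,f2=fit('top',ct,cv2.imread('pics/top0.png'),[585,191,np.radians(108)]); print('top',x2,np.degrees(x2[2]),f2)
for n,cc,u,v,z in (('top',ct,206,217.2,38),('w',c,255.6,234,39),('w',c,462*.64,165*.64,20),('scene',None,250+60/4.5,205+255/4.5,20),('scene',None,250+280/4.5,205+340/4.5,20)):
    e=onz(n,u,v,z,cc); d=e-[x[0],x[1],z]; print(n,e,np.linalg.norm(d),np.degrees(np.arctan2(d[1],d[0]))%360)
# where teeth lie in pixels sanity: slot
print(proj('w',[x[0]+86*np.cos(x[2]),x[1]+86*np.sin(x[2]),68],c)/.64)
E
```

```text
wrist [586.16201508 191.39258587   1.8587531 ] 106.4987076144123 -0.9339735894357744
top [585.81758389 191.2291046    1.86649936] 106.94253576109195 -0.904463040446304
top [485.6781353  147.90669649  38.        ] 109.48987474737372 203.40126388596133
w [485.71744864 147.9362183   39.        ] 109.44207057317259 203.39525406115257
w [662.63531827 151.79719683  20.        ] 86.11597374053659 332.6263485707631
scene [663.96853405 156.41417871  20.        ] 85.30734647209616 335.7934014808266
scene [611.52330963 281.62604797  20.        ] 93.72978684685557 74.3012874584948
[274.81049987 244.99235854]
```

>>> jog_arm --targets '[{"xyz": [-0.236,-0.008,0],"spin": 0.216},{"xyz": [-0.236,-0.008,0],"spin": 0},{"xyz": [-0.236,-0.008,0],"spin": 0},{"xyz": [-0.236,-0.008,0],"spin": 0},{"xyz": [-0.236,-0.006,0],"spin": 0},{"xyz": [0,0,0.35],"spin": 0},{"xyz": [0,0,0.35],"spin": 0},{"xyz": [0,0,0.35],"spin": 0},{"xyz": [0,0,0.35],"spin": 0},{"xyz": [0,0,0.35],"spin": 0}]'

```text
time: 5.15
tool_pos: [494.6, 166.2, 169.6]
tcp_rot: [-3.141, 0.001, 0.296]
contact_force: [1.3, -0.2, -0.2]
grip_width: 64.4
finger_force: 0.0
```

```bash
python3 - <<'E'
from h import *
rep(); o,r,y=st(); print(r.T@(np.array([496,164.3,54])-o['tool_pos'])/80, (y-.2915)/.1)
E
```

```text
t 5.15 tcp [494.6 166.2 169.6] yaw 0.2957 rpy [-3.141e+00  1.000e-03  2.960e-01] F [ 1.3 -0.2 -0.2] w 64.4 q [0.18 0.39 1.62 0.   1.13 1.45]
[0.01021091 0.02776615 1.44461332] 0.04185997615783088
```

>>> jog_arm --targets '[{"xyz": [0.01,0.028,0.15],"spin": 0.04},{"xyz": [0,0,0.2],"spin": 0},{"xyz": [0,0,0.2],"spin": 0},{"xyz": [0,0,0.2],"spin": 0},{"xyz": [0,0,0.2],"spin": 0},{"xyz": [0,0,0.15],"spin": 0},{"xyz": [0,0,0.15],"spin": 0},{"xyz": [0,0,0.1],"spin": 0},{"xyz": [0,0,0.1],"spin": 0},{"xyz": [0,0,0.195],"spin": 0}]'

```text
time: 6.4
tool_pos: [497.5, 164.2, 39.3]
tcp_rot: [3.141, -0.002, 0.29]
contact_force: [-10.9, 2.9, 109.7]
grip_width: 64.2
finger_force: 62.3
```

>>> jog_arm --targets '[{"xyz": [0,0,0],"spin": 0},{"xyz": [0,0,0],"spin": 0},{"xyz": [0,0,0],"spin": 0},{"xyz": [0.0005,0.035,0],"spin": -0.3},{"xyz": [0.0005,0.035,0],"spin": -0.3},{"xyz": [0.002,0.0705,0],"spin": -0.6},{"xyz": [0.002,0.0705,0],"spin": -0.6},{"xyz": [0.002,0.0705,0],"spin": -0.6},{"xyz": [0.002,0.0705,0],"spin": -0.6},{"xyz": [0.002,0.0705,0],"spin": -0.6}]' --gripper 53

```text
time: 7.65
tool_pos: [511.4, 137.0, 40.0]
tcp_rot: [-3.138, -0.003, 0.651]
contact_force: [-5.7, 12.9, 14.2]
grip_width: 48.8
finger_force: 8.8
```

```bash
python3 - <<'E'
from h import *
rep(); o,r,y=st(); d=o['tool_pos'][:2]-[586,191.3]; print(np.hypot(*d), np.degrees(np.arctan2(d[1],d[0]))+180, np.degrees(y))
E
```

```text
t 7.65 tcp [511.4 137.   40. ] yaw 0.6511 rpy [-3.138e+00 -3.000e-03  6.510e-01] F [-5.7 12.9 14.2] w 48.8 q [0.11 0.57 1.74 0.01 0.83 1.03]
92.28534880262842 36.07024913393343 37.30487395376886
```

The last row drove the tips down onto the ear. I'll lift clear and check.

>>> jog_arm --targets '[{"xyz": [0,0,-0.09],"spin": 0},{"xyz": [0,0,-0.09],"spin": 0},{"xyz": [0,0,0],"spin": 0},{"xyz": [0.002,0.0705,0],"spin": -0.6},{"xyz": [0.002,0.0705,0],"spin": -0.6},{"xyz": [0.002,0.0705,0],"spin": -0.6},{"xyz": [0.002,0.0705,0],"spin": -0.6},{"xyz": [0.002,0.0705,0],"spin": -0.6},{"xyz": [0,0,0],"spin": 0},{"xyz": [0,0,0],"spin": 0}]'

```text
time: 8.9
tool_pos: [531.6, 114.2, 53.3]
tcp_rot: [-3.141, 0.001, 0.949]
contact_force: [-2.0, -0.8, 0.2]
grip_width: 48.6
finger_force: 1.1
```

```bash
python3 - <<'E'
from fit import *
rep(); o,r,y=st(); d=o['tool_pos'][:2]-[586,191.3]; print(np.hypot(*d), np.degrees(np.arctan2(d[1],d[0]))+180, np.degrees(y))
c=bot.get_calibration('top'); im=bot.capture('top'); cv2.imwrite('pics/top1.png',im)
x,f=fit('top',c,im,[586,191.3,np.radians(142)]); print(x,np.degrees(x[2]),f)
E
```

```text
t 8.9 tcp [531.6 114.2  53.3] yaw 0.9492 rpy [-3.141e+00  1.000e-03  9.490e-01] F [-2.  -0.8  0.2] w 48.6 q [ 0.07  0.57  1.68 -0.    0.88  0.69]
94.34629820249437 54.82379029632838 54.383236992259015
[586.83108028 189.89345678   2.51982491] 144.37533233595204 -0.42395437262357416
```

>>> jog_arm --targets '[{"xyz": [0.002,0.0705,0],"spin": -0.6},{"xyz": [0.002,0.0705,0],"spin": -0.6},{"xyz": [0.002,0.0705,0],"spin": -0.6},{"xyz": [0.002,0.0705,0],"spin": -0.6},{"xyz": [0.002,0.0705,0],"spin": -0.6},{"xyz": [0.002,0.0705,0],"spin": -0.6},{"xyz": [0.002,0.0705,0],"spin": -0.6},{"xyz": [0.002,0.0705,0],"spin": -0.6},{"xyz": [0.002,0.0705,0],"spin": -0.6},{"xyz": [0,0,0],"spin": 0}]'

```text
time: 10.2
tool_pos: [579.1, 97.3, 53.4]
tcp_rot: [-3.142, -0.0, 1.489]
contact_force: [-3.1, 1.7, -0.0]
grip_width: 49.0
finger_force: 1.2
```

>>> jog_arm --targets '[{"xyz": [0.002,0.0705,0],"spin": -0.6},{"xyz": [0.002,0.0705,0],"spin": -0.6},{"xyz": [0.002,0.0705,0],"spin": -0.6},{"xyz": [0.002,0.0705,0],"spin": -0.6},{"xyz": [0.002,0.0705,0],"spin": -0.6},{"xyz": [0.002,0.0705,0],"spin": -0.6},{"xyz": [0.002,0.0705,0],"spin": -0.6},{"xyz": [0.002,0.0705,0],"spin": -0.6},{"xyz": [0,0,0],"spin": 0},{"xyz": [0,0,0],"spin": 0}]'

```text
time: 11.45
tool_pos: [623.2, 104.1, 53.4]
tcp_rot: [3.141, 0.0, 1.968]
contact_force: [-2.9, 0.5, -1.1]
grip_width: 48.7
finger_force: 1.1
```

```bash
python3 - <<'E'
from fit import *
rep(); o,r,y=st(); d=o['tool_pos'][:2]-[586,191.3]; print(np.hypot(*d), np.degrees(np.arctan2(d[1],d[0]))+180, np.degrees(y))
A=[]
for n in('top','scene'):
    c=bot.get_calibration(n); im=bot.capture(n); cv2.imwrite(f'pics/{n}2.png',im)
    x,f=fit(n,c,im,[586,191.3,np.radians(203)]); print(n,x,np.degrees(x[2]),f)
    p=proj(n,[510,158,60],c).astype(int); print(p); A.append(cv2.resize(im[p[1]-30:p[1]+30,p[0]-32:p[0]+32],None,fx=6,fy=6,interpolation=cv2.INTER_CUBIC))
cv2.imwrite('pics/c3.png',np.hstack(A))
E
```

```text
t 11.45 tcp [623.2 104.1  53.4] yaw 1.9685 rpy [3.141 0.    1.968] F [-2.9  0.5 -1.1] w 48.7 q [ 0.04  0.7   1.42 -0.    1.02 -0.35]
94.80866553799856 113.07977384358803 112.78623546094471
top [585.69997393 190.18424397   3.52200462] 201.7960003459225 -0.3922237380627558
[201 208]
scene [589.24587659 197.03435075   3.52495071] 201.96479896061248 -0.7205955334987593
[305 223]
```

View pics/c3.png

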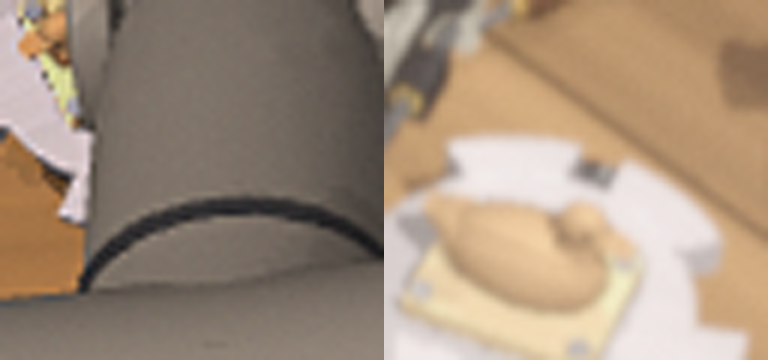

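The scene crop shows the slot over the ear, with the hole showing slightly to one side. The fit has it about 1.5° short, so I'll nudge on, then open and lift.

>>> jog_arm --targets '[{"xyz": [0,0.014,0],"spin": -0.12},{"xyz": [0,0.014,0],"spin": -0.12},{"xyz": [0,0,0],"spin": 0},{"xyz": [0,0,0],"spin": 0},{"xyz": [0,0,0],"spin": 0},{"xyz": [0,0,0],"spin": 0},{"xyz": [0,0,0],"spin": 0},{"xyz": [0,0,0],"spin": 0},{"xyz": [0,0,0],"spin": 0},{"xyz": [0,0,0],"spin": 0}]'

```text
time: 12.8
tool_pos: [625.3, 105.0, 53.5]
tcp_rot: [3.142, -0.0, 1.994]
contact_force: [-3.5, -0.1, -0.8]
grip_width: 48.7
finger_force: 2.3
```

>>> jog_arm --targets '[{"xyz": [0,0,0],"spin": 0},{"xyz": [0,0,0],"spin": 0},{"xyz": [0,0,0],"spin": 0},{"xyz": [0,0,-0.2],"spin": 0},{"xyz": [0,0,-0.4],"spin": 0},{"xyz": [0,0,-0.5],"spin": 0},{"xyz": [0,0,-0.5],"spin": 0},{"xyz": [0,0,-0.5],"spin": 0},{"xyz": [0,0,-0.5],"spin": 0},{"xyz": [0,0,-0.4],"spin": 0}]' --gripper 70

```text
time: 14.05
tool_pos: [625.5, 105.1, 297.0]
tcp_rot: [3.138, 0.001, 1.994]
contact_force: [0.2, 0.2, -0.6]
grip_width: 64.3
finger_force: 0.0
```

```bash
python3 - <<'E'
from fit import *
rep()
C=(586,191.3)
for n in('scene','wrist'):
    c=bot.get_calibration(n); im=bot.capture(n); cv2.imwrite(f'pics/{n}3.png',im)
    print(proj(n,[510,158,60],c))
    x,f=fit(n,c,im,[586,191.3,np.radians(203)]); print(n,x,np.degrees(x[2]),f)
E
```

```text
t 14.05 tcp [625.5 105.1 297. ] yaw 1.9942 rpy [3.138e+00 1.000e-03 1.994e+00] F [ 0.2  0.2 -0.6] w 64.3 q [ 0.05  0.51  1.06  0.    1.56 -0.38]
[305.65245157 223.2049483 ]
scene [585.3734574  194.14233751   3.5529379 ] 203.5683464643735 -0.7711213517665131
[171.06019968  72.3854289 ]
wrist [585.59252743 191.31759584   3.55177594] 203.50177106962144 -0.9472293023694893
```

```bash
python3 - <<'E'
from h import *
a=onz('top',458*.64,254*.64,120);b=onz('top',548*.64,259*.64,120);print(a,b,b-a)
d=a-b; print('rack yaw',np.degrees(np.arctan2(-d[0],d[1])))
print('mallet base',onz('top',612*.64,275*.64,60),'handle',onz('top',637*.64,253*.64,180))
ra=np.arctan2(-d[0],d[1]); o,r,y=st(); plan(np.array([630,-200,300])-o['tool_pos'],ra-y,30)
E
```

```text
[ 617.29856853 -117.73015166  120.        ] [ 598.38741486 -284.95219883  120.        ] [ -18.91115367 -167.22204718    0.        ]
rack yaw -6.452170737906462
mallet base [ 575.08665549 -421.57476397   60.        ] handle [ 585.21197769 -436.20992964  180.        ]
0 [-0.116 -0.051 -0.   ] 0.702
1 [-0.12  -0.043 -0.   ] 0.702
2 [-0.122 -0.034 -0.   ] 0.702
3 [-0.125 -0.026 -0.   ] 0.702
4 [-0.126 -0.017 -0.   ] 0.702
5 [-0.127 -0.008 -0.   ] 0.702
6 [-0.127  0.001 -0.   ] 0.702
7 [-0.127  0.01  -0.   ] 0.702
8 [-0.126  0.019 -0.   ] 0.702
9 [-0.124  0.028 -0.   ] 0.702
10 [-0.122  0.036 -0.   ] 0.702
11 [-0.119  0.045 -0.   ] 0.702
12 [-0.116  0.053 -0.   ] 0.702
13 [-0.112  0.061 -0.   ] 0.702
14 [-0.107  0.069 -0.   ] 0.702
15 [-0.102  0.076 -0.   ] 0.702
16 [-0.096  0.083 -0.   ] 0.702
17 [-0.09  0.09 -0.  ] 0.702
18 [-0.084  0.096 -0.   ] 0.702
19 [-0.077  0.101 -0.   ] 0.702
20 [-0.07   0.106 -0.   ] 0.702
21 [-0.062  0.111 -0.   ] 0.702
22 [-0.054  0.115 -0.   ] 0.702
23 [-0.046  0.119 -0.   ] 0.702
24 [-0.037  0.122 -0.   ] 0.702
25 [-0.029  0.124 -0.   ] 0.702
26 [-0.02   0.126 -0.   ] 0.702
27 [-0.011  0.127 -0.   ] 0.702
28 [-0.002  0.127 -0.   ] 0.702
29 [ 0.007  0.127 -0.   ] 0.702
```

>>> jog_arm --targets '[{"xyz": [-0.116,-0.05,0],"spin": 0.7},{"xyz": [-0.12,-0.043,0],"spin": 0.7},{"xyz": [-0.122,-0.034,0],"spin": 0.7},{"xyz": [-0.125,-0.026,0],"spin": 0.7},{"xyz": [-0.126,-0.017,0],"spin": 0.7},{"xyz": [-0.127,-0.008,0],"spin": 0.7},{"xyz": [-0.127,0,0],"spin": 0.7},{"xyz": [-0.127,0.01,0],"spin": 0.7},{"xyz": [-0.126,0.019,0],"spin": 0.7},{"xyz": [-0.124,0.028,0],"spin": 0.7}]' --gripper 50

```text
time: 15.4
tool_pos: [626.1, 3.0, 293.3]
tcp_rot: [-3.141, -0.0, 1.292]
contact_force: [-0.4, 0.5, -0.8]
grip_width: 45.7
finger_force: 0.0
```

>>> jog_arm --targets '[{"xyz": [-0.122,0.036,0],"spin": 0.7},{"xyz": [-0.119,0.045,0],"spin": 0.7},{"xyz": [-0.116,0.053,0],"spin": 0.7},{"xyz": [-0.112,0.061,0],"spin": 0.7},{"xyz": [-0.107,0.069,0],"spin": 0.7},{"xyz": [-0.102,0.076,0],"spin": 0.7},{"xyz": [-0.096,0.083,0],"spin": 0.7},{"xyz": [-0.09,0.09,0],"spin": 0.7},{"xyz": [-0.084,0.096,0],"spin": 0.7},{"xyz": [-0.077,0.1,0],"spin": 0.7}]'

```text
time: 16.65
tool_pos: [627.6, -98.6, 293.3]
tcp_rot: [-3.141, 0.0, 0.592]
contact_force: [-0.2, 0.3, -0.2]
grip_width: 45.8
finger_force: 0.0
```

>>> jog_arm --targets '[{"xyz": [-0.07,0.106,0],"spin": 0.7},{"xyz": [-0.062,0.111,0],"spin": 0.7},{"xyz": [-0.054,0.115,0],"spin": 0.7},{"xyz": [-0.046,0.119,0],"spin": 0.7},{"xyz": [-0.037,0.122,0],"spin": 0.7},{"xyz": [-0.029,0.124,0],"spin": 0.7},{"xyz": [-0.02,0.126,0],"spin": 0.7},{"xyz": [-0.01,0.127,0],"spin": 0.7},{"xyz": [0,0.127,0],"spin": 0.7},{"xyz": [0.007,0.127,0],"spin": 0.7}]'

```text
time: 17.9
tool_pos: [629.5, -200.4, 293.2]
tcp_rot: [-3.141, 0.0, -0.108]
contact_force: [0.1, -0.8, 0.3]
grip_width: 45.6
finger_force: 0.0
```

```bash
python3 - <<'E'
from h import *
import json
rep()
c=bot.get_calibration('wrist'); im=bot.capture('wrist'); cv2.imwrite('pics/w4.png',im)
json.dump({k:(v.tolist() if hasattr(v,'tolist') else v) for k,v in c.items()},open('w4.json','w'))
p=proj('wrist',[619,-201,107],c); print(p); u,v=[int(t) for t in p]; u0=max(0,u-75);v0=max(0,v-60); print(u0,v0)
a=cv2.resize(im[v0:v0+110,u0:u0+150],None,fx=5,fy=5,interpolation=cv2.INTER_CUBIC)[:, :800]
b=cv2.imread('pics/wrist3.png')[40:105,140:205]; b=cv2.resize(b,(240,240),interpolation=cv2.INTER_CUBIC)
A=np.zeros((600,800,3),np.uint8); A[:a.shape[0],:a.shape[1]]=a; A[-240:,-240:]=b
cv2.imwrite('pics/c4.png',A)
E
```

```text
t 17.9 tcp [ 629.5 -200.4  293.2] yaw -0.1081 rpy [-3.141  0.    -0.108] F [ 0.1 -0.8  0.3] w 45.6 q [-0.42  0.58  0.97  0.    1.6   1.25]
[250.40951128 177.9340833 ]
175 117
```

View pics/c4.png

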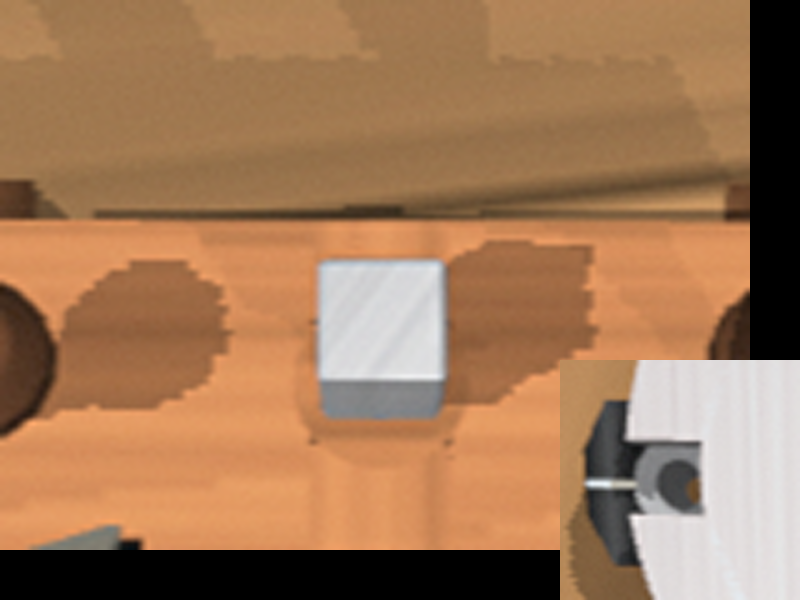

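The end face of the head is at wrist px (251.4,181), with its edges square to the image, so the tool yaw matches the rack. The inset shows the hole inside the slot.

```bash
python3 - <<'E'
from h import *
import json
c=json.load(open('w4.json'))
# end-face corners crop (319,260),(445,260),(320,380),(445,380)
x=np.array([np.cos(-.1081),np.sin(-.1081),0]); ax=.5*x+[0,0,.866]; yv=np.array([-x[1],x[0],0])
e=onz('w',251.4,181,123,c); print('end',e)
h=e-18*ax; print('head',h)
up=13*(x*.866-np.array([0,0,.5]))
for s in(1,-1):
  for t in (1,-1): print((proj('w',e+s*up+t*13*yv,c)-[175,117])*5)
g=h+4*ax  # grasp point
o,r,y=st(); print('tcp target',g-[0,0,19], r.T@(g-[0,0,19]-o['tool_pos'])/80)
E
```

```text
end [ 619.51384691 -201.99218747  123.        ]
head [ 610.56638097 -201.02118118  107.412     ]
[317.43791017 257.9581767 ]
[446.48918227 258.11851943]
[316.22545514 383.11351723]
[447.8486239  383.27585657]
tcp target [ 612.55470673 -201.23696036   91.876     ] [-0.20809479  0.01570668  2.51485371]
```

>>> jog_arm --targets '[{"xyz": [-0.104,0.008,0],"spin": 0},{"xyz": [-0.104,0.008,0],"spin": 0},{"xyz": [0,0,0.35],"spin": 0},{"xyz": [0,0,0.4],"spin": 0},{"xyz": [0,0,0.4],"spin": 0},{"xyz": [0,0,0.4],"spin": 0},{"xyz": [0,0,0.35],"spin": 0},{"xyz": [0,0,0.25],"spin": 0},{"xyz": [0,0,0.2],"spin": 0},{"xyz": [0,0,0.16],"spin": 0}]'

```text
time: 19.2
tool_pos: [613.0, -199.5, 92.4]
tcp_rot: [3.142, -0.0, -0.105]
contact_force: [0.6, 0.7, 0.5]
grip_width: 46.0
finger_force: 0.0
```

>>> jog_arm --targets '[{"xyz": [0,0,0],"spin": 0},{"xyz": [0,0,0],"spin": 0},{"xyz": [0,0,0],"spin": 0},{"xyz": [0,0,0],"spin": 0},{"xyz": [0,0,0],"spin": 0},{"xyz": [0,0,0],"spin": 0},{"xyz": [0,0,0],"spin": 0},{"xyz": [0,0,0],"spin": 0},{"xyz": [0,0,0],"spin": 0},{"xyz": [0,0,0],"spin": 0}]' --gripper 0

```text
time: 20.45
tool_pos: [613.6, -200.2, 93.6]
tcp_rot: [3.141, -0.002, -0.106]
contact_force: [-0.2, -3.2, 5.4]
grip_width: 25.9
finger_force: 30.0
```

```bash
python3 - <<'E'
from h import *
rep()
E
```

```text
t 20.45 tcp [ 613.6 -200.2   93.6] yaw -0.1058 rpy [ 3.141e+00 -2.000e-03 -1.060e-01] F [-0.2 -3.2  5.4] w 25.9 q [-0.43  0.68  1.34 -0.    1.12  1.24]
```

>>> jog_arm --targets '[{"xyz": [0.03,0,-0.052],"spin": 0},{"xyz": [0.05,0,-0.087],"spin": 0},{"xyz": [0.075,0,-0.13],"spin": 0},{"xyz": [0.075,0,-0.13],"spin": 0},{"xyz": [0.075,0,-0.13],"spin": 0},{"xyz": [0.075,0,-0.13],"spin": 0},{"xyz": [0.05,0,-0.13],"spin": 0},{"xyz": [0,0,-0.3],"spin": 0},{"xyz": [0,0,-0.3],"spin": 0},{"xyz": [0,0,-0.3],"spin": 0}]'

```text
time: 21.7
tool_pos: [647.2, -203.3, 228.9]
tcp_rot: [-3.141, 0.0, -0.106]
contact_force: [0.2, -0.4, -3.0]
grip_width: 26.0
finger_force: 30.0
```

```bash
python3 - <<'E'
from h import *
rep(); o,r,y=st(); plan(np.array([465,139,215])-o['tool_pos'],3.550-y,50)
E
```

```text
t 21.7 tcp [ 647.2 -203.3  228.9] yaw -0.1058 rpy [-3.141  0.    -0.106] F [ 0.2 -0.4 -3. ] w 26.0 q [-0.42  0.64  1.03  0.    1.47  1.26]
0 [-0.054 -0.08   0.003] -0.731
1 [-0.048 -0.084  0.003] -0.731
2 [-0.042 -0.087  0.003] -0.731
3 [-0.036 -0.09   0.003] -0.731
4 [-0.029 -0.093  0.003] -0.731
5 [-0.022 -0.094  0.003] -0.731
6 [-0.015 -0.096  0.003] -0.731
7 [-0.008 -0.097  0.003] -0.731
8 [-0.001 -0.097  0.003] -0.731
9 [ 0.006 -0.097  0.003] -0.731
10 [ 0.013 -0.096  0.003] -0.731
11 [ 0.02  -0.095  0.003] -0.731
12 [ 0.027 -0.093  0.003] -0.731
13 [ 0.034 -0.091  0.003] -0.731
14 [ 0.04  -0.088  0.003] -0.731
15 [ 0.047 -0.085  0.003] -0.731
16 [ 0.053 -0.081  0.003] -0.731
17 [ 0.059 -0.077  0.003] -0.731
18 [ 0.064 -0.073  0.003] -0.731
19 [ 0.069 -0.068  0.003] -0.731
20 [ 0.074 -0.063  0.003] -0.731
21 [ 0.078 -0.057  0.003] -0.731
22 [ 0.082 -0.051  0.003] -0.731
23 [ 0.086 -0.045  0.003] -0.731
24 [ 0.089 -0.039  0.003] -0.731
25 [ 0.091 -0.032  0.003] -0.731
26 [ 0.094 -0.025  0.003] -0.731
27 [ 0.095 -0.018  0.003] -0.731
28 [ 0.096 -0.011  0.003] -0.731
29 [ 0.097 -0.004  0.003] -0.731
30 [0.097 0.003 0.003] -0.731
31 [0.096 0.01  0.003] -0.731
32 [0.095 0.017 0.003] -0.731
33 [0.094 0.024 0.003] -0.731
34 [0.092 0.031 0.003] -0.731
35 [0.09  0.037 0.003] -0.731
36 [0.087 0.044 0.003] -0.731
37 [0.083 0.05  0.003] -0.731
38 [0.079 0.056 0.003] -0.731
39 [0.075 0.061 0.003] -0.731
40 [0.07  0.067 0.003] -0.731
41 [0.065 0.072 0.003] -0.731
42 [0.06  0.076 0.003] -0.731
43 [0.054 0.08  0.003] -0.731
44 [0.048 0.084 0.003] -0.731
45 [0.042 0.087 0.003] -0.731
46 [0.035 0.09  0.003] -0.731
47 [0.029 0.093 0.003] -0.731
48 [0.022 0.094 0.003] -0.731
49 [0.015 0.096 0.003] -0.731
```

>>> jog_arm --targets '[{"xyz": [-0.054,-0.08,0.003],"spin": -0.73},{"xyz": [-0.048,-0.084,0.003],"spin": -0.73},{"xyz": [-0.042,-0.087,0.003],"spin": -0.73},{"xyz": [-0.036,-0.09,0.003],"spin": -0.73},{"xyz": [-0.029,-0.093,0.003],"spin": -0.73},{"xyz": [-0.022,-0.094,0.003],"spin": -0.73},{"xyz": [-0.015,-0.096,0.003],"spin": -0.73},{"xyz": [-0.008,-0.097,0.003],"spin": -0.73},{"xyz": [0,-0.097,0.003],"spin": -0.73},{"xyz": [0.006,-0.097,0.003],"spin": -0.73}]'

```text
time: 22.95
tool_pos: [610.8, -134.6, 225.8]
tcp_rot: [-3.141, -0.0, 0.627]
contact_force: [0.5, -0.7, -3.1]
grip_width: 26.0
finger_force: 30.0
```

>>> jog_arm --targets '[{"xyz": [0.013,-0.096,0.003],"spin": -0.73},{"xyz": [0.02,-0.095,0.003],"spin": -0.73},{"xyz": [0.027,-0.093,0.003],"spin": -0.73},{"xyz": [0.034,-0.091,0.003],"spin": -0.73},{"xyz": [0.04,-0.088,0.003],"spin": -0.73},{"xyz": [0.047,-0.085,0.003],"spin": -0.73},{"xyz": [0.053,-0.081,0.003],"spin": -0.73},{"xyz": [0.059,-0.077,0.003],"spin": -0.73},{"xyz": [0.064,-0.073,0.003],"spin": -0.73},{"xyz": [0.069,-0.068,0.003],"spin": -0.73}]'

```text
time: 24.2
tool_pos: [574.6, -66.0, 223.5]
tcp_rot: [3.141, -0.0, 1.357]
contact_force: [-0.6, 0.2, -2.9]
grip_width: 25.5
finger_force: 30.0
```

>>> jog_arm --targets '[{"xyz": [0.074,-0.063,0.003],"spin": -0.73},{"xyz": [0.078,-0.057,0.003],"spin": -0.73},{"xyz": [0.082,-0.051,0.003],"spin": -0.73},{"xyz": [0.086,-0.045,0.003],"spin": -0.73},{"xyz": [0.089,-0.039,0.003],"spin": -0.73},{"xyz": [0.091,-0.032,0.003],"spin": -0.73},{"xyz": [0.094,-0.025,0.003],"spin": -0.73},{"xyz": [0.095,-0.018,0.003],"spin": -0.73},{"xyz": [0.096,-0.011,0.003],"spin": -0.73},{"xyz": [0.097,-0.004,0.003],"spin": -0.73}]'

```text
time: 25.45
tool_pos: [538.5, 2.5, 221.2]
tcp_rot: [3.141, 0.0, 2.087]
contact_force: [0.0, -0.1, -2.9]
grip_width: 26.0
finger_force: 30.0
```

>>> jog_arm --targets '[{"xyz": [0.097,0.003,0.003],"spin": -0.73},{"xyz": [0.096,0.01,0.003],"spin": -0.73},{"xyz": [0.095,0.017,0.003],"spin": -0.73},{"xyz": [0.094,0.024,0.003],"spin": -0.73},{"xyz": [0.092,0.031,0.003],"spin": -0.73},{"xyz": [0.09,0.037,0.003],"spin": -0.73},{"xyz": [0.087,0.044,0.003],"spin": -0.73},{"xyz": [0.083,0.05,0.003],"spin": -0.73},{"xyz": [0.079,0.056,0.003],"spin": -0.73},{"xyz": [0.075,0.061,0.003],"spin": -0.73}]'

```text
time: 26.7
tool_pos: [502.5, 71.2, 218.8]
tcp_rot: [3.141, 0.0, 2.817]
contact_force: [1.0, 0.2, -2.0]
grip_width: 25.7
finger_force: 30.0
```

>>> jog_arm --targets '[{"xyz": [0.07,0.067,0.003],"spin": -0.73},{"xyz": [0.065,0.072,0.003],"spin": -0.73},{"xyz": [0.06,0.076,0.003],"spin": -0.73},{"xyz": [0.054,0.08,0.003],"spin": -0.73},{"xyz": [0.048,0.084,0.003],"spin": -0.73},{"xyz": [0.042,0.087,0.003],"spin": -0.73},{"xyz": [0.035,0.09,0.003],"spin": -0.73},{"xyz": [0.029,0.093,0.003],"spin": -0.73},{"xyz": [0.022,0.094,0.003],"spin": -0.73},{"xyz": [0.015,0.096,0.003],"spin": -0.73}]'

```text
time: 27.95
tool_pos: [466.4, 139.8, 216.4]
tcp_rot: [-3.142, 0.0, -2.737]
contact_force: [0.2, -0.0, -3.0]
grip_width: 26.0
finger_force: 30.0
```

```bash
python3 - <<'E'
from h import *
import json
rep(); A=np.zeros((600,800,3),np.uint8)
o,r,y=st(); g=o['tool_pos']+[0,0,19]; x=np.array([np.cos(y),np.sin(y),0]); ax=.5*x+[0,0,.866]
print('pred foot',g-84*ax,'end',g+14*ax)
X=0
for n in('wrist','scene'):
    c=bot.get_calibration(n); im=bot.capture(n); cv2.imwrite(f'pics/{n}5.png',im)
    json.dump({k:(v.tolist() if hasattr(v,'tolist') else v) for k,v in c.items()},open(f'{n}5.json','w'))
    p=proj(n,g-50*ax,c); print(n,p,'foot',proj(n,g-84*ax,c),'end',proj(n,g+14*ax,c))
    u0=int(np.clip(p[0]-50,0,412));v0=int(np.clip(p[1]-60,0,264)); print(u0,v0)
    A[:480,X:X+400]=cv2.resize(im[v0:v0+120,u0:u0+100],None,fx=4,fy=4,interpolation=cv2.INTER_CUBIC); X+=400
cv2.imwrite('pics/c5.png',A[:480])
E
```

```text
t 27.95 tcp [466.4 139.8 216.4] yaw -2.7366 rpy [-3.142  0.    -2.737] F [ 0.2 -0.  -3. ] w 26.0 q [ 0.13  0.28  1.64  0.    1.22 -1.84]
pred foot [505.01765265 156.32551576 162.68377986] end [459.98077149 137.02061132 247.55177986]
wrist [249.32829936 265.06969232] foot [249.30880728 266.89402297] end [249.39013007 259.28300385]
199 205
scene [312.74092509 181.87742386] foot [309.49436456 194.43305432] end [319.0194891  157.65604026]
262 121
```

View pics/c5.png

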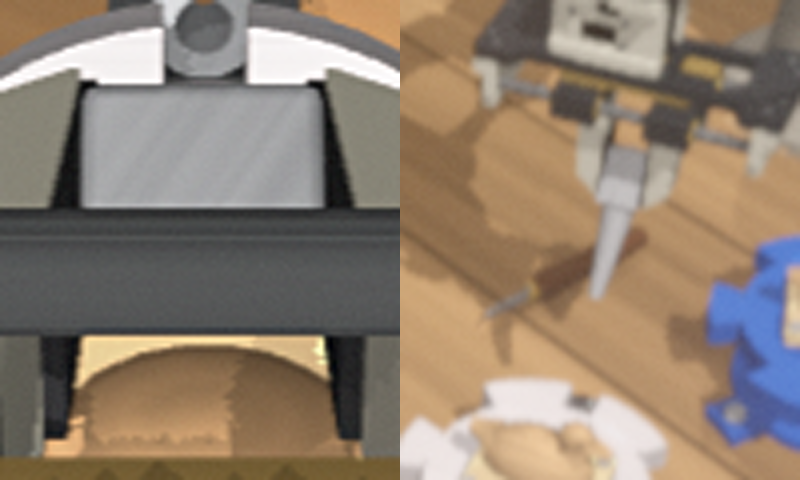

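```bash
python3 - <<'E'
from h import *
import json
c=json.load(open('scene5.json'))
o,r,y=st(); g=o['tool_pos']+[0,0,19]; x=np.array([np.cos(y),np.sin(y),0])
for t in (0,10,20,25,30,35):
  a=np.radians(t); ax=np.sin(a)*x+[0,0,np.cos(a)]
  print(t,[np.round(proj('scene',g-L*ax,c),1) for L in(80,84,88)],'shoulder',np.round(proj('scene',g-22*ax,c),1),np.round(g-84*ax,1))
# socket & ear line in wrist view with outer white line
C=np.array([586,191.3]); u=np.array([np.cos(np.radians(203.4)),np.sin(np.radians(203.4))])
w=json.load(open('wrist5.json')); s=proj('wrist',[*(C+86*u),40],w); print('socket px in crop',(s-[199,205])*4)
print('from pixel hole',onz('wrist',199+206/4,205+28/4,40,w), C+86*u)
print('slot sides at z68', (onz('wrist',199+163/4,205+45/4,68,w)+onz('wrist',199+247/4,205+45/4,68,w))/2, C)
E
```

```text
0 [array([314.9, 186.8]), array([314.7, 187.9]), array([314.6, 189.1])] shoulder [316.9 169.8] [466.2 140.  151.4]
10 [array([313.1, 189.6]), array([312.9, 190.9]), array([312.7, 192.2])] shoulder [316.4 170.6] [479.6 145.8 152.6]
20 [array([311.5, 191.7]), array([311.2, 193.1]), array([310.9, 194.5])] shoulder [316.  171.1] [492.7 151.3 156.4]
25 [array([310.7, 192.5]), array([310.4, 193.9]), array([310. , 195.3])] shoulder [315.8 171.3] [498.9 154.  159.2]
30 [array([310., 193.]), array([309.6, 194.5]), array([309.2, 195.9])] shoulder [315.6 171.4] [504.9 156.5 162.6]
35 [array([309.3, 193.3]), array([308.9, 194.8]), array([308.5, 196.3])] shoulder [315.4 171.5] [510.5 159.  166.5]
socket px in crop [201.19673137  26.81210675]
from pixel hole [506.87825736 158.42502098  40.        ] [507.07310219 157.14528141]
slot sides at z68 [502.03972907 155.9848432   68.        ] [586.  191.3]
```

>>> jog_arm --targets '[{"xyz": [0,0.01,0.1],"spin": 0},{"xyz": [0,0,0.2],"spin": 0},{"xyz": [0,0,0.2],"spin": 0},{"xyz": [0,0,0.2],"spin": 0},{"xyz": [0,0,0.15],"spin": 0},{"xyz": [0,0,0.13],"spin": 0},{"xyz": [0,0,0.1],"spin": 0},{"xyz": [0,0,0.1],"spin": 0},{"xyz": [0,0,0.1],"spin": 0},{"xyz": [0,0,0],"spin": 0}]'

```text
time: 29.3
tool_pos: [465.8, 140.2, 112.9]
tcp_rot: [3.141, -0.001, -2.739]
contact_force: [-0.5, -0.3, -2.0]
grip_width: 26.0
finger_force: 30.0
```

```bash
python3 - <<'E'
from h import *
rep(); o,r,y=st(); d=o['tool_pos'][:2]-[586,191.3]; print(np.hypot(*d),np.degrees(np.arctan2(d[1],d[0]))%360)
E
```

```text
t 29.3 tcp [465.8 140.2 112.9] yaw -2.739 rpy [ 3.141e+00 -1.000e-03 -2.739e+00] F [-0.5 -0.3 -2. ] w 26.0 q [ 0.13  0.4   1.79  0.    0.95 -1.84]
130.61533921241016 203.0129008833604
```

>>> jog_arm --targets '[{"xyz": [-0.04,0,0],"spin": 0},{"xyz": [-0.04,0,0],"spin": 0},{"xyz": [-0.04,0,0],"spin": 0},{"xyz": [-0.04,0,0],"spin": 0},{"xyz": [-0.04,0,0],"spin": 0},{"xyz": [-0.04,0,0],"spin": 0},{"xyz": [-0.04,0,0],"spin": 0},{"xyz": [-0.04,0,0],"spin": 0},{"xyz": [0,0,0],"spin": 0},{"xyz": [0,0,0],"spin": 0}]'

```text
time: 30.55
tool_pos: [487.4, 149.8, 112.8]
tcp_rot: [3.141, -0.006, -2.739]
contact_force: [-6.0, -2.1, -0.7]
grip_width: 26.1
finger_force: 30.0
```

>>> jog_arm --targets '[{"xyz": [-0.04,0,0],"spin": 0},{"xyz": [-0.04,0,0],"spin": 0},{"xyz": [-0.04,0,0],"spin": 0},{"xyz": [-0.04,0,0],"spin": 0},{"xyz": [-0.04,0,0],"spin": 0},{"xyz": [-0.03,0,0],"spin": 0},{"xyz": [-0.03,0,0],"spin": 0},{"xyz": [0,0,0],"spin": 0},{"xyz": [0,0,0],"spin": 0},{"xyz": [0,0,0],"spin": 0}]'

```text
time: 31.8
tool_pos: [507.1, 158.0, 113.1]
tcp_rot: [3.141, -0.004, -2.739]
contact_force: [-5.5, -2.1, 1.4]
grip_width: 25.7
finger_force: 30.0
```

```bash
cat > pin.py <<'E'
from h import *
def look(i):
    rep(); o,r,y=st(); d=o['tool_pos'][:2]-[586,191.3]; print('r',np.hypot(*d),np.degrees(np.arctan2(d[1],d[0]))%360)
    c=bot.get_calibration('scene'); im=bot.capture('scene'); cv2.imwrite(f'pics/scene{i}.png',im)
    g=o['tool_pos']+[0,0,19]; x=np.array([np.cos(y),np.sin(y),0])
    for t in (-10,0,10,20,30):
        a=np.radians(t); ax=np.sin(a)*x+[0,0,np.cos(a)]; print(t,'shoulder',np.round(proj('scene',g-22*ax,c),1),'foot',np.round(proj('scene',g-84*ax,c),1))
    p=proj('scene',g-50*np.array([0,0,1]),c).astype(int); return im,p
E
python3 - <<'E'
from pin import *
im,p=look(6); print(p-[40,40])
cv2.imwrite('pics/c6.png',cv2.resize(im[p[1]-45:p[1]+30,p[0]-40:p[0]+40],None,fx=7.5,fy=7.5,interpolation=cv2.INTER_CUBIC))
E
```

```text
t 31.8 tcp [507.1 158.  113.1] yaw -2.7388 rpy [ 3.141 -0.004 -2.739] F [-5.5 -2.1  1.4] w 25.7 q [ 0.16  0.47  1.66 -0.    1.01 -1.82]
r 85.6568542138472 202.86646492318218
-10 shoulder [308.3 208.7] foot [308.  221.9]
0 shoulder [307.8 209.7] foot [306.1 225.7]
10 shoulder [307.3 210.5] foot [304.2 228.9]
20 shoulder [306.9 211.1] foot [302.5 231.4]
30 shoulder [306.4 211.5] foot [300.8 233.2]
[267 177]
```

View pics/c6.png

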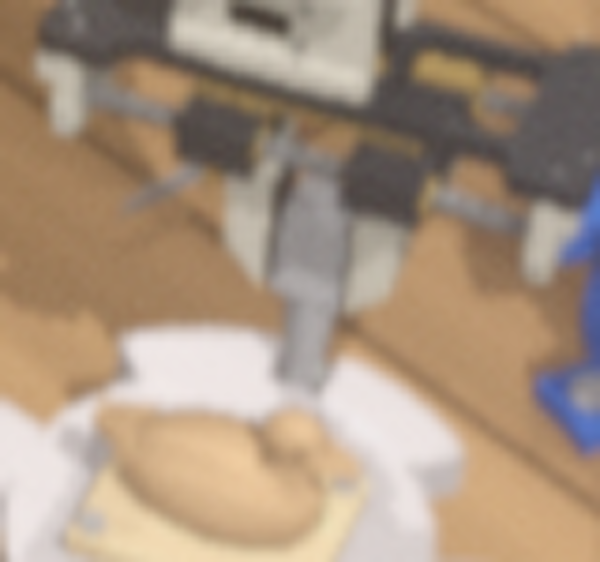

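The pin sits in the slot, bearing on its inner wall (foot about crop (303,390)), nearly upright. I'll push on to vertical, then move back out to the hole's radius.

>>> jog_arm --targets '[{"xyz": [-0.023,0,0],"spin": 0},{"xyz": [-0.023,0,0],"spin": 0},{"xyz": [-0.023,0,0],"spin": 0},{"xyz": [0,0,0],"spin": 0},{"xyz": [0,0,0],"spin": 0},{"xyz": [0,0,0],"spin": 0},{"xyz": [0,0,0],"spin": 0},{"xyz": [0,0,0],"spin": 0},{"xyz": [0,0,0],"spin": 0},{"xyz": [0,0,0],"spin": 0}]'

```text
time: 33.1
tool_pos: [512.0, 160.1, 113.1]
tcp_rot: [3.141, -0.005, -2.739]
contact_force: [-6.4, -2.9, 2.2]
grip_width: 26.1
finger_force: 30.0
```

```bash
python3 - <<'E'
from pin import *
im,p=look(7)
E
```

```text
t 33.1 tcp [512.  160.1 113.1] yaw -2.7387 rpy [ 3.141 -0.005 -2.739] F [-6.4 -2.9  2.2] w 26.1 q [ 0.16  0.48  1.65 -0.    1.02 -1.81]
r 80.34178840128597 202.84685121290252
-10 shoulder [307.6 209.9] foot [307.3 223.1]
0 shoulder [307.1 210.9] foot [305.4 226.9]
10 shoulder [306.6 211.8] foot [303.5 230.2]
20 shoulder [306.2 212.4] foot [301.8 232.7]
30 shoulder [305.7 212.8] foot [300.1 234.5]
```

>>> jog_arm --targets '[{"xyz": [0.036,0,0],"spin": 0},{"xyz": [0.036,0,0],"spin": 0},{"xyz": [0,0,0],"spin": 0},{"xyz": [0,0,0.04],"spin": 0},{"xyz": [0,0,0.04],"spin": 0},{"xyz": [0,0,0.04],"spin": 0},{"xyz": [0,0,0.04],"spin": 0},{"xyz": [0,0,0.04],"spin": 0},{"xyz": [0,0,0],"spin": 0},{"xyz": [0,0,0],"spin": 0}]'

```text
time: 34.4
tool_pos: [507.6, 158.1, 96.7]
tcp_rot: [3.141, -0.003, -2.739]
contact_force: [-3.8, -2.5, -3.6]
grip_width: 26.1
finger_force: 30.0
```

```bash
python3 - <<'E'
from pin import *
im,p=look(8)
E
```

```text
t 34.4 tcp [507.6 158.1  96.7] yaw -2.739 rpy [ 3.141e+00 -3.000e-03 -2.739e+00] F [-3.8 -2.5 -3.6] w 26.1 q [ 0.16  0.5   1.68 -0.    0.97 -1.82]
r 85.14446375842279 202.97234337892016
-10 shoulder [307.7 213.1] foot [307.4 226. ]
0 shoulder [307.2 214.1] foot [305.5 229.8]
10 shoulder [306.7 215. ] foot [303.7 233. ]
20 shoulder [306.3 215.6] foot [301.9 235.6]
30 shoulder [305.9 216. ] foot [300.3 237.4]
```

>>> jog_arm --targets '[{"xyz": [0.008,0,0.03],"spin": 0},{"xyz": [0,0,0.03],"spin": 0},{"xyz": [0,0,0.03],"spin": 0},{"xyz": [0,0,0.03],"spin": 0},{"xyz": [0,0,0.02],"spin": 0},{"xyz": [0,0,0.02],"spin": 0},{"xyz": [0,0,0],"spin": 0},{"xyz": [0,0,0],"spin": 0},{"xyz": [0,0,0],"spin": 0},{"xyz": [0,0,0],"spin": 0}]'

```text
time: 35.7
tool_pos: [507.3, 157.8, 84.7]
tcp_rot: [3.141, -0.002, -2.739]
contact_force: [-6.0, -3.7, 1.2]
grip_width: 26.2
finger_force: 30.0
```

```bash
python3 - <<'E'
from pin import *
im,p=look(9)
E
```

```text
t 35.7 tcp [507.3 157.8  84.7] yaw -2.7389 rpy [ 3.141e+00 -2.000e-03 -2.739e+00] F [-6.  -3.7  1.2] w 26.2 q [ 0.16  0.51  1.69 -0.    0.94 -1.82]
r 85.49828983218437 203.06434174817616
-10 shoulder [307.4 216.2] foot [307.1 228.9]
0 shoulder [306.9 217.2] foot [305.2 232.6]
10 shoulder [306.4 218. ] foot [303.4 235.8]
20 shoulder [305.9 218.6] foot [301.6 238.4]
30 shoulder [305.5 219. ] foot [300.  240.2]
```

>>> jog_arm --targets '[{"xyz": [0.01,0,0.015],"spin": 0},{"xyz": [0,0,0.015],"spin": 0},{"xyz": [0,0,0.015],"spin": 0},{"xyz": [0,0,0.015],"spin": 0},{"xyz": [0,0,0.015],"spin": 0},{"xyz": [0,0,0.015],"spin": 0},{"xyz": [0,0,0],"spin": 0},{"xyz": [0,0,0],"spin": 0},{"xyz": [0,0,0],"spin": 0},{"xyz": [0,0,0],"spin": 0}]'

```text
time: 37.0
tool_pos: [507.3, 157.7, 77.9]
tcp_rot: [-3.141, 0.0, -2.739]
contact_force: [-4.9, -2.0, 3.1]
grip_width: 25.9
finger_force: 30.0
```

```bash
python3 - <<'E'
from pin import *
im,p=look(10)
E
```

```text
t 37.0 tcp [507.3 157.7  77.9] yaw -2.7389 rpy [-3.141  0.    -2.739] F [-4.9 -2.   3.1] w 25.9 q [ 0.16  0.52  1.7  -0.    0.92 -1.82]
r 85.57459204540426 203.09860899537597
-10 shoulder [307.2 217.9] foot [306.9 230.4]
0 shoulder [306.7 218.9] foot [305.  234.2]
10 shoulder [306.2 219.7] foot [303.2 237.4]
20 shoulder [305.7 220.3] foot [301.5 240. ]
30 shoulder [305.3 220.8] foot [299.8 241.8]
```

>>> jog_arm --targets '[{"xyz": [0.006,0,0.015],"spin": 0},{"xyz": [0,0,0.015],"spin": 0},{"xyz": [0,0,0.015],"spin": 0},{"xyz": [0,0,0.015],"spin": 0},{"xyz": [0,0,0],"spin": 0},{"xyz": [0,0,0],"spin": 0},{"xyz": [0,0,0],"spin": 0},{"xyz": [0,0,0],"spin": 0},{"xyz": [0,0,0],"spin": 0},{"xyz": [0,0,0],"spin": 0}]'

```text
time: 38.3
tool_pos: [509.1, 158.4, 75.0]
tcp_rot: [-3.141, 0.006, -2.739]
contact_force: [-3.8, 0.6, 11.2]
grip_width: 26.0
finger_force: 30.0
```

```bash
python3 - <<'E'
from pin import *
im,p=look(11)
E
```

```text
t 38.3 tcp [509.1 158.4  75. ] yaw -2.7392 rpy [-3.141  0.006 -2.739] F [-3.8  0.6 11.2] w 26.0 q [ 0.16  0.52  1.7   0.    0.91 -1.82]
r 83.69262109589864 203.18133823152218
-10 shoulder [306.8 219.1] foot [306.5 231.6]
0 shoulder [306.3 220.1] foot [304.7 235.4]
10 shoulder [305.8 220.9] foot [302.8 238.6]
20 shoulder [305.4 221.5] foot [301.1 241.2]
30 shoulder [305. 222.] foot [299.5 243. ]
```

>>> jog_arm --targets '[{"xyz": [0,0,0.015],"spin": 0},{"xyz": [0,0,0.015],"spin": 0},{"xyz": [0,0,0],"spin": 0},{"xyz": [0,0,0],"spin": 0},{"xyz": [0,0,0],"spin": 0},{"xyz": [0,0,0],"spin": 0},{"xyz": [0,0,0],"spin": 0},{"xyz": [0,0,0],"spin": 0},{"xyz": [0,0,0],"spin": 0},{"xyz": [0,0,0],"spin": 0}]'

```text
time: 39.6
tool_pos: [510.1, 158.8, 73.4]
tcp_rot: [-3.141, 0.009, -2.739]
contact_force: [-1.8, 2.3, 16.2]
grip_width: 25.8
finger_force: 30.0
```

```bash
python3 - <<'E'
from pin import *
im,p=look(12)
E
```

```text
t 39.6 tcp [510.1 158.8  73.4] yaw -2.7392 rpy [-3.141  0.009 -2.739] F [-1.8  2.3 16.2] w 25.8 q [ 0.16  0.53  1.7   0.    0.9  -1.82]
r 82.60312203947844 203.16403965679612
-10 shoulder [306.6 219.7] foot [306.4 232.2]
0 shoulder [306.1 220.7] foot [304.5 236. ]
10 shoulder [305.6 221.6] foot [302.7 239.2]
20 shoulder [305.2 222.2] foot [300.9 241.8]
30 shoulder [304.8 222.6] foot [299.3 243.7]
```

>>> jog_arm --targets '[{"xyz": [0,0,0],"spin": 0},{"xyz": [0,0,0],"spin": 0},{"xyz": [0,0,0],"spin": 0},{"xyz": [0,0,0],"spin": 0},{"xyz": [0,0,0],"spin": 0},{"xyz": [0,0,-0.1],"spin": 0},{"xyz": [0,0,-0.2],"spin": 0},{"xyz": [0,0,-0.2],"spin": 0},{"xyz": [0,0,-0.2],"spin": 0},{"xyz": [0,0,0],"spin": 0}]' --gripper 50

```text
time: 40.9
tool_pos: [507.7, 157.8, 127.7]
tcp_rot: [-3.141, 0.003, -2.739]
contact_force: [-0.8, 0.4, -0.2]
grip_width: 45.9
finger_force: 0.0
```

```bash
python3 - <<'E'
from pin import *
import json
im,p=look(13)
c=bot.get_calibration('wrist'); w=bot.capture('wrist'); cv2.imwrite('pics/w13.png',w)
json.dump({k:(v.tolist() if hasattr(v,'tolist') else v) for k,v in c.items()},open('w13.json','w'))
C=np.array([586,191.3]); u=np.array([np.cos(np.radians(203.2)),np.sin(np.radians(203.2))]); t=np.array([-u[1],u[0]])
S=C+86*u
cs=bot.get_calibration('scene')
for nm,cc,o in (('wrist',c,None),('scene',cs,None)):
    print(nm,'top face corners home',[np.round(proj(nm,[*(S+a*13*u+b*13*t),106],cc),1).tolist() for a,b in((1,1),(1,-1),(-1,-1),(-1,1))],'slot/pin',np.round(proj(nm,[*S,68],cc),1))
q=proj('wrist',[*S,100],c); u0=int(np.clip(q[0]-60,0,392)); v0=int(np.clip(q[1]-60,0,264))
a=cv2.resize(w[v0:v0+120,u0:u0+120],(480,480),interpolation=cv2.INTER_CUBIC)
s=proj('scene',[*S,85],cs).astype(int); b=cv2.resize(im[s[1]-30:s[1]+30,s[0]-20:s[0]+20],(320,480),interpolation=cv2.INTER_CUBIC)
print('crops',u0,v0,'x4;',s-[20,30],'x8'); cv2.imwrite('pics/c7.png',np.hstack([a,b]))
E
```

```text
t 40.9 tcp [507.7 157.8 127.7] yaw -2.7389 rpy [-3.141e+00  3.000e-03 -2.739e+00] F [-0.8  0.4 -0.2] w 45.9 q [ 0.16  0.45  1.65  0.    1.04 -1.82]
r 85.1375056253619 203.19345645213247
-10 shoulder [308.5 204.8] foot [308.1 218.3]
0 shoulder [308.  205.8] foot [306.2 222.1]
10 shoulder [307.5 206.6] foot [304.4 225.3]
20 shoulder [307.  207.2] foot [302.6 227.8]
30 shoulder [306.6 207.6] foot [300.9 229.5]
wrist top face corners home [[225.6, 205.5], [272.6, 205.4], [271.8, 248.6], [226.5, 248.6]] slot/pin [249.2 206.3]
scene top face corners home [[304.7, 206.1], [313.9, 209.0], [310.5, 215.3], [301.2, 212.3]] slot/pin [306.5 220.5]
crops 189 163 x4; [286 186] x8
```

View pics/c7.png

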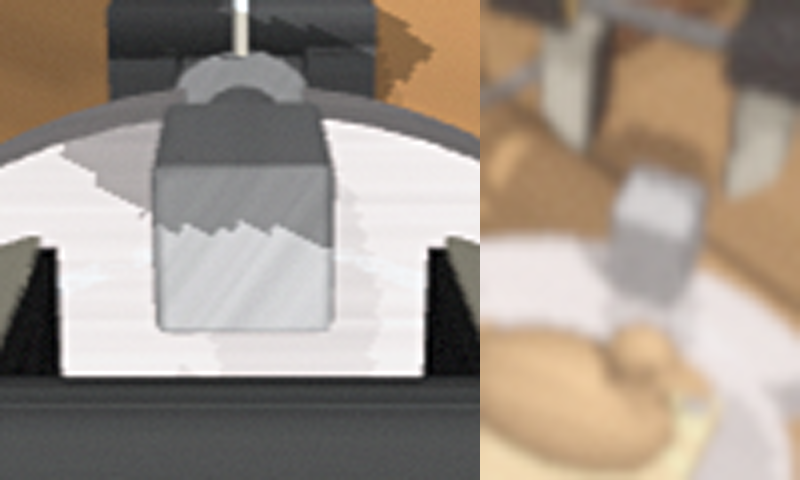

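```bash
cat > hp.py <<'E'
from h import *
import json
from scipy.optimize import least_squares
c=json.load(open('w13.json'))
C=np.array([586,191.3]); th=np.radians(203.2); u=np.array([np.cos(th),np.sin(th),0]); t=np.array([-u[1],u[0],0])
obs=np.array([(153,165),(330,165),(333,328),(160,330),(163,103),(320,103)])/4+[189,163]
H=12.6
K=[(H,H,18),(H,-H,18),(-H,-H,18),(-H,H,18),(H,H,-18),(H,-H,-18)]
def pts(p):
    R=Ro.from_euler('xyz',[p[3],p[4],th+p[5]]).as_matrix() 
    o=np.array([C[0],C[1],0])+p[0]*u+p[1]*t+[0,0,p[2]]
    return np.array([proj('w',o+R@np.array(k),c) for k in K])
def res(p): return np.r_[(pts(p)-obs).ravel(),(p[2]-88)/8]
r=least_squares(res,[86,0,88,0,0,0]); print(np.round(r.x,3),np.round(r.fun,1))
R=Ro.from_euler('xyz',[r.x[3],r.x[4],th+r.x[5]]).as_matrix()[:,2]; print('tilt deg radial/tang',np.degrees([R@u,R@t]))
r0=least_squares(lambda p:res([p[0],p[1],p[2],0,0,p[3]]),[86,0,88,0]); print('upright',np.round(r0.x,3),np.round(r0.fun,1))
E
python3 hp.py
```

```text
[ 8.5572e+01 -4.2100e-01  8.4392e+01  3.0000e-03  2.2000e-02  1.5000e-02] [ 0.1  0.2  0.4 -0.5 -0.3  0.2 -0.3  0.4  0.8  0.2 -0.7 -0.4 -0.5]
tilt deg radial/tang [ 1.24783202 -0.17461015]
upright [ 8.5413e+01 -4.5000e-01  8.3422e+01  1.6000e-02] [ 0.1  0.7  0.3 -0.  -0.5  0.2 -0.2  0.3  1.  -0.4 -0.6 -1.  -0.6]
```

The head stands upright (fitted tilt about 1°) at r≈85.6 and looks home. To confirm the height I'll press on top with the fingers shut; the top should be at 106.

>>> jog_arm --targets '[{"xyz": [0,0,0],"spin": 0},{"xyz": [0,0,0],"spin": 0},{"xyz": [0,0,0],"spin": 0},{"xyz": [0,0,0],"spin": 0},{"xyz": [0,0,0],"spin": 0},{"xyz": [0,0,0.06],"spin": 0},{"xyz": [0,0,0.06],"spin": 0},{"xyz": [0,0,0.04],"spin": 0},{"xyz": [0,0,0.03],"spin": 0},{"xyz": [0,0,0],"spin": 0}]' --gripper 0

```text
time: 42.25
tool_pos: [506.7, 157.6, 110.8]
tcp_rot: [3.141, -0.0, -2.739]
contact_force: [-0.2, -0.4, -0.6]
grip_width: 0.2
finger_force: 0.0
```

>>> jog_arm --targets '[{"xyz": [0,0,0.02],"spin": 0},{"xyz": [0,0,0.02],"spin": 0},{"xyz": [0,0,0.01],"spin": 0},{"xyz": [0,0,0],"spin": 0},{"xyz": [0,0,0],"spin": 0},{"xyz": [0,0,0],"spin": 0},{"xyz": [0,0,0],"spin": 0},{"xyz": [0,0,0],"spin": 0},{"xyz": [0,0,0],"spin": 0},{"xyz": [0,0,0],"spin": 0}]'

```text
time: 43.5
tool_pos: [506.8, 157.6, 107.0]
tcp_rot: [3.142, 0.0, -2.739]
contact_force: [-1.0, -0.4, 0.5]
grip_width: 0.5
finger_force: 0.0
```

>>> jog_arm --targets '[{"xyz": [0,0,0.006],"spin": 0},{"xyz": [0,0,0],"spin": 0},{"xyz": [0,0,0.006],"spin": 0},{"xyz": [0,0,0],"spin": 0},{"xyz": [0,0,0.004],"spin": 0},{"xyz": [0,0,0],"spin": 0},{"xyz": [0,0,0],"spin": 0},{"xyz": [0,0,0],"spin": 0},{"xyz": [0,0,0],"spin": 0},{"xyz": [0,0,0],"spin": 0}]'

```text
time: 44.75
tool_pos: [507.0, 157.6, 106.0]
tcp_rot: [-3.142, 0.001, -2.739]
contact_force: [-1.3, -0.4, 5.8]
grip_width: 0.4
finger_force: 2.7
```

>>> jog_arm --targets '[{"xyz": [0,0,0.006],"spin": 0},{"xyz": [0,0,0],"spin": 0},{"xyz": [0,0,0.006],"spin": 0},{"xyz": [0,0,0],"spin": 0},{"xyz": [0,0,0.006],"spin": 0},{"xyz": [0,0,0],"spin": 0},{"xyz": [0,0,0],"spin": 0},{"xyz": [0,0,0],"spin": 0},{"xyz": [0,0,0],"spin": 0},{"xyz": [0,0,0],"spin": 0}]'

```text
time: 46.0
tool_pos: [507.4, 157.7, 105.8]
tcp_rot: [-3.141, 0.002, -2.739]
contact_force: [-3.2, -0.8, 13.8]
grip_width: 0.2
finger_force: 7.0
```

>>> jog_arm --targets '[{"xyz": [0,0,-0.03],"spin": 0},{"xyz": [0,0,-0.1],"spin": 0},{"xyz": [0,0,-0.2],"spin": 0},{"xyz": [0,0,-0.2],"spin": 0},{"xyz": [0,0,-0.2],"spin": 0},{"xyz": [0,0,-0.2],"spin": 0},{"xyz": [0,0,-0.2],"spin": 0},{"xyz": [0,0,-0.1],"spin": 0},{"xyz": [0,0,0],"spin": 0},{"xyz": [0,0,0],"spin": 0}]'

```text
time: 47.25
tool_pos: [506.5, 157.5, 202.0]
tcp_rot: [3.141, -0.001, -2.739]
contact_force: [0.3, -0.5, -1.4]
grip_width: 0.4
finger_force: 0.0
```

```bash
python3 - <<'E'
from fit import *
rep(); c=bot.get_calibration('wrist'); im=bot.capture('wrist')
x,f=fit('wrist',c,im,[586,191.3,np.radians(203)]); print(x,np.degrees(x[2]),f)
c=bot.get_calibration('scene'); im=bot.capture('scene')
x,f=fit('scene',c,im,[586,191.3,np.radians(203)]); print(x,np.degrees(x[2]),f)
E
```

```text
t 47.25 tcp [506.5 157.5 202. ] yaw -2.739 rpy [ 3.141e+00 -1.000e-03 -2.739e+00] F [ 0.3 -0.5 -1.4] w 0.4 q [ 0.16  0.37  1.55  0.    1.22 -1.82]
[585.37248373 191.27591191   3.54185641] 202.9334238700563 -0.36372898624554256
[586.60727032 193.96847959   3.56043844] 203.99809569542253 -0.7328132618235007
```

The pin is home (top at 106 mm, rigid under the press), the slot is in line, and the gripper is clear.

```bash
python3 -c "
from plant import bot
print(bot.close_job())"
```

```text
the job is handed in; nothing more can be done
None
```

I turned the plate to the ear, pressed the pin home upright through the slot (its top at 106 mm, as it should be when home), and handed the job in at about 47 s; the interface returned no verdict. One slip early on: the fingertips pressed on the ear at about 110 N, under the 120 N wrist limit.

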